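# Take the tube basket down off its rail and make up the tray

## Task

Take the white perforated basket with the blue grip and its tubes down off the rail: tip its front end up until its toes come out from under the rail, then lift its hooks off. Stand it flat in the white tray behind the timer, and then lay the stray purple-capped tube from the bench in it as well, so that all three can be carried to the centrifuge together. Leave the pen caddy hanging, and the timer and everything else where they are.

Things in the scene. Friction and masses are not known exactly. Their poses are not given: they have to be found in the camera images.
- basket: white perforated basket hung on the rail (about 2 deg low at the front), with two loose tubes in it; 0.2 to 0.3 kg in all. 164 mm long (x), 124 mm wide (y), walls 50 mm high, 2 mm thick. Origin at the centre of its underside, z up, x towards the rail as it hangs: the hooks are at its +x end, the blue grip at its -x end, facing the robot
- basket_grip (a point): middle of the graspable part of the blue grip flange, at (-0.103, 0, 0.088) in the basket's frame, same axes. The flange is 10 mm thick, 90 mm wide (y), rises from the rim and leans 30 deg outward: its length runs along (-0.5, 0, 0.866) and its top edge is 17 mm beyond this point. Pinch it across its thickness
- basket_lip (a point): middle between the lower edges of the two hook lips, at (0.102, 0, 0.069) in the basket's frame. Two steel hooks 22 mm wide at y = -40 and +40 mm: a web (underside z = 0.078) lies on the rail's top, and a lip 3 mm thick hangs 9 mm down behind the rail; 15 mm of room between strap and lip for the 10 mm rail
- basket_toe (a point): middle between the tips of the two hook toes, at (0.0933, 0, 0.048) in the basket's frame. As it hangs they reach 3 mm under the rail with 3 mm of play below it, so it cannot be lifted straight off. With the basket turned 12 deg or more about the rail's top edge, front end up, they come clear (25 deg is comfortable); then 10 mm of lift frees the lips
- rail_shelf: bench-top stand with a horizontal flat rail, 300 mm long (y), 10 mm thick (x 0 to 0.010), 25 mm high (z 0.195 to 0.220), and a white shelf over it (underside z = 0.295, front edge 5 mm in front of the rail). Origin on the bench under the middle of the rail's front face, x away from the robot, z up. Fixed
- caddy: grey pen caddy with two markers, 90 mm wide (y), hung on the same rail beside the basket with hooks of the same kind; origin on the same line as the basket's, 90 mm in front of the rail; its box lies at x = 0.016 to 0.082, z = 0 to 0.078 and the markers stand up to z = 0.14. To be left hanging
- tray: white tray, 275 mm (x) by 375 mm (y), rim 36 mm high, its long y axis pointing towards the robot; origin at the centre of its underside; flat floor 3 mm thick from x = -0.10 to 0.10 and y = -0.138 to 0.150, walls slope outward. Fixed. The timer lies at its +y (near) end
- tube_1: lidded 50 ml tube with a green cap and some yellow filling, 114 mm long and 33 mm thick, in the basket from the start; its length is its y axis, cap at +y
- tube_1_mid (a point): middle of that tube, on its axis
- tube_2: lidded empty 50 ml tube with a green cap, of the same size, in the basket from the start; its length is its y axis
- tube_2_mid (a point): middle of that tube, on its axis
- stray_tube: lidded 50 ml tube with a purple cap and yellow filling, 114 mm long, 33 mm thick (body 28 mm), 22 g, lying on the bench in front of the stand, below where basket and caddy hang; its length is its y axis, cap at +y. Fixed near it: a tube rack 75 mm high (x 0.30 to 0.47, y 0.01 to 0.08 from the robot's base) and, farther left, an upright printed card 175 mm high (y about 0.19)
- stray_tube_mid (a point): middle of the purple-capped tube, on its axis
- carton: small blue carton, 60 x 100 x 75 mm, at the back to the left of the rail; a bystander
- wash_red: wash bottle with a red cap, 62 mm thick and 213 mm high, at the left; a bystander
- timer: small white timer, 66 x 66 x 20 mm, lying in the near end of the tray; a bystander; origin at the centre of its underside

How it is judged:
By the outcome, as a careful person would: the job done as asked, in the order asked, and still so for the second after the job is handed in, with the robot touching nothing.
It also fails if it takes over 64 s, if anything falls off the work surface, if the arm or the gripper's body presses on something with over 40 N, if the wrist force passes 120 N, or if a joint passes its speed limit or range.

## Robot

A 6-joint arm with a two-finger parallel gripper is mounted at the origin on a cart in front of the work surface, level with it; the furniture and walls round the work are solid. World frame = base frame: x ahead of the robot, y to its left, z up, the work surface at z = 0. Lengths are in m, angles in rad, forces in N, time in s.
With the tool pointing down it reaches from about 0.25 to 0.775 m from the base axis. Payload 4 kg.
Tool frame: the origin (TCP) lies midway between the tips of the shut fingers; the grasp point (between the pads) lies 19 mm behind it (robot.tcp_to_grasp is the distance from the TCP to the grasp point, in m); z points along the fingers, y is the line along which they close (so a half turn about z gives the same grasp; the last joint's range is limited). The gripper opens to 94 mm and grips with 3 to 60 N. Pads are 16 mm wide; open, the fingers measure 119 mm over their backs; the gripper's body (75 mm by 177 mm) begins 78 mm behind the grasp point.
Start: joints at [-1.292, 0.087, 1.371, -0, 1.684, -0.103], TCP at [0.205, -0.51, 0.206] pointing down, gripper open.
Joint ranges: [-3.1, 3.1], [-0.76, 2.03], [0.27, 2.55], [-1.08, 4.22], [0.17, 2.65], [-2.57, 2.57]. Speed limits (rad/s): [2.79, 2.79, 3.14, 3.14, 3.14, 3.14].

## Interface

Orientations are given as [roll, pitch, yaw] about the fixed x, y, z axes, in that order (R = Rz(yaw) Ry(pitch) Rx(roll)).
In Python, from bench import robot, viewer gives the robot as it stands. The module is installed in compiled form; this text tells all that it offers.
- The arm moves only by the shell command python3 -m handwheel 'ROWS' [OPENING]. ROWS is JSON, a list of rows, each a list of 6 numbers: the shift along the tool's x, y, z in units of 0.2 m (1.0 is 0.2 m), then the turn, a rotation vector about the tool's x, y, z in units of 30 degrees (1.0 is 30 degrees). In form: [[x, y, z, wx, wy, wz], ...]. A call has 1 to 10 rows; each row is the pose to reach, as a shift and turn from the pose commanded when the call began, along the tool's axes at that moment; what a row does not reach only later rows make up. A row lasts 1/12 s, in which the tool goes at most 41.7 mm and 7.16 degrees, less where a joint would pass 70% of its speed; a pose out of reach is approached as far as the arm can. A call with a number of a shift or a turn outside -1 to 1 is refused whole. A call with a gripper value outside its range is refused whole. OPENING is the gripper's target within -1 to 1 (shut at 1, half-way at 0, fully open at -1), set as the call begins (- or left out, the last holds). The fingers move at their own pace and stop on an object; the grip force is fixed at half the most. Time passes only in rows, so rows that repeat a pose let the fingers close. It gives the time, the measured TCP pose, the force, the opening and the grip force at its end, in the units of the state.
- robot.get_obs(): the state, without advancing time (a new reading comes with each control period).
- viewer.snapshot(name): name is "side" or "top"; returns the picture (420x560x3 uint8, red, green, blue); there is no depth.
- viewer.calibration(name): a dict with "fx", "fy", "cx", "cy" (pixels), "R" (3x3) and "t" (3): a world point X has camera coordinates R X + t. Camera axes: x right, y down, z forward; pixel columns grow to the right and rows downward; lengths in m; the calibration is good to about 2 mm. A picture is of the moment at which its call begins. calibration takes no time and is no camera call.
- robot.close_job(): hands the job in; it is judged then, once.
The state is a dict: "time": time; "joint_positions": joint angles; "qvel": joint speeds; "joint_torque": joint torques, N m; "tool_pos": TCP position; "ee_rot": TCP orientation; "wrist_force": force on the tool from outside, world axes, zero at the start; "wrist_torque": the same for the moment, N m; "width": finger opening in m; "finger_force": force on a finger pad.
Only numpy, scipy, OpenCV 4.12 (cv2) and the standard library are available. Lean on these libraries where they do the work, as an engineer would, in place of code of your own. Each camera call takes 0.05 s, during which the arm holds its last target. There are 200 camera calls.

## Working session

There is one attempt and no reset: what is moved stays moved. The work goes in short steps, Python scripts to look and compute and a shell command to move; the robot and the scene stay as the last step left them, time stands still between calls to the robot, and variables do not carry over. Pictures are saved under pics/ and viewed, at most 10 in all, crops included, and the job is handed in when it is done.

```bash
mkdir -p pics
cat > h.py <<'E'
import numpy as np, cv2
from scipy.spatial.transform import Rotation as Ro
from bench import robot, viewer
def ray(n,u,v):
    c=viewer.calibration(n);R=np.array(c['R']);t=np.array(c['t'])
    return -R.T@t, R.T@np.array([(u-c['cx'])/c['fx'],(v-c['cy'])/c['fy'],1])
def onz(n,u,v,z):
    o,d=ray(n,u,v); return o+d*(z-o[2])/d[2]
def tri(uv1,uv2,n1='side',n2='top'):
    o1,d1=ray(n1,*uv1);o2,d2=ray(n2,*uv2)
    s=np.linalg.lstsq(np.c_[d1,-d2],o2-o1,rcond=None)[0]
    a,b=o1+s[0]*d1,o2+s[1]*d2
    return (a+b)/2,np.linalg.norm(a-b)
def proj(n,X):
    c=viewer.calibration(n);p=np.array(c['R'])@np.array(X)+np.array(c['t'])
    return p[0]/p[2]*c['fx']+c['cx'],p[1]/p[2]*c['fy']+c['cy']
def snap(n,f):
    im=viewer.snapshot(n);cv2.imwrite('pics/'+f,im[:,:,::-1]);return im
E
python3 - <<'E'
from h import *
np.set_printoptions(precision=3,suppress=True)
a=snap('side','s0.png');b=snap('top','t0.png')
for n in('side','top'):
    c=viewer.calibration(n);print(c, ray(n,280,210))
print(robot.get_obs(),robot.tcp_to_grasp)
E
```

```text
{'fx': 466.60177075229745, 'fy': 466.60177075229745, 'cx': 272.94166109719635, 'cy': 197.01236426070264, 'R': array([[-0.934, -0.357, -0.005],
       [-0.236,  0.629, -0.74 ],
       [ 0.268, -0.69 , -0.672]]), 't': array([0.486, 0.242, 1.023])} (array([0.238, 0.727, 0.87 ]), array([ 0.247, -0.678, -0.693]))
{'fx': 447.62086856362663, 'fy': 447.62086856362663, 'cx': 279.62984855641133, 'cy': 212.28409306986512, 'R': array([[-0.053, -0.999,  0.001],
       [-0.975,  0.051, -0.215],
       [ 0.214, -0.012, -0.977]]), 't': array([0.019, 0.556, 1.34 ])} (array([0.256, 0.007, 1.428]), array([ 0.219, -0.013, -0.976]))
{'time': 0.1, 'joint_positions': array([-1.292,  0.088,  1.372,  0.   ,  1.684, -0.103]), 'qvel': array([-0.001,  0.   , -0.002, -0.   , -0.   , -0.002]), 'joint_torque': array([  0.002, -34.125, -30.33 ,   0.072,   0.03 ,  -0.   ]), 'tool_pos': array([ 0.205, -0.51 ,  0.204]), 'ee_rot': array([-3.14 , -0.   ,  0.382]), 'wrist_force': array([-1.91 , -0.139, -0.654]), 'wrist_torque': array([-0.016, -0.027, -0.014]), 'finger_force': 0.0, 'width': 0.0939177106656499} 0.0188
```

View pics/s0.png

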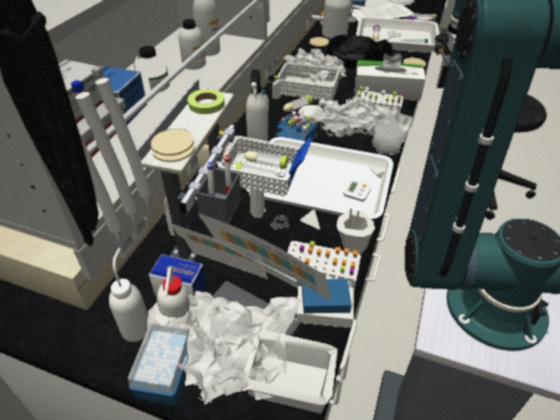

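View pics/t0.png

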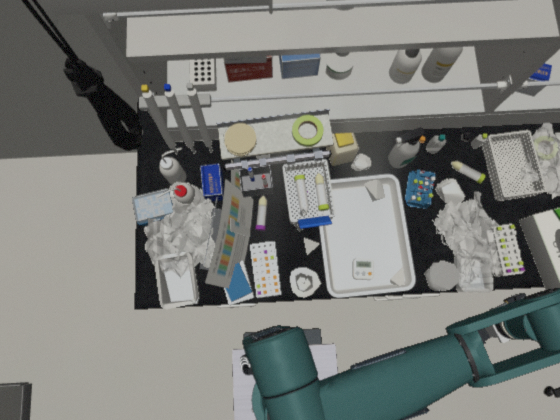

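The side view shows the basket at about (262,165) with its blue grip at (300,155). In the top view the basket is at (308,195), the grip at (315,222), the purple tube at (262,213), the tray at (367,235) and the timer at (363,268). I'll zoom in next.

Run:
```python
import cv2,numpy as np
a=cv2.imread('pics/s0.png')[110:260,160:400];b=cv2.imread('pics/t0.png')[110:310,200:420]
cv2.imwrite('pics/c0.png',cv2.resize(b,None,fx=2.7,fy=2.7,interpolation=cv2.INTER_CUBIC))
cv2.imwrite('pics/c1.png',cv2.resize(a,None,fx=3.3,fy=3.3,interpolation=cv2.INTER_CUBIC))
```

```text
(no output)
```

View pics/c0.png

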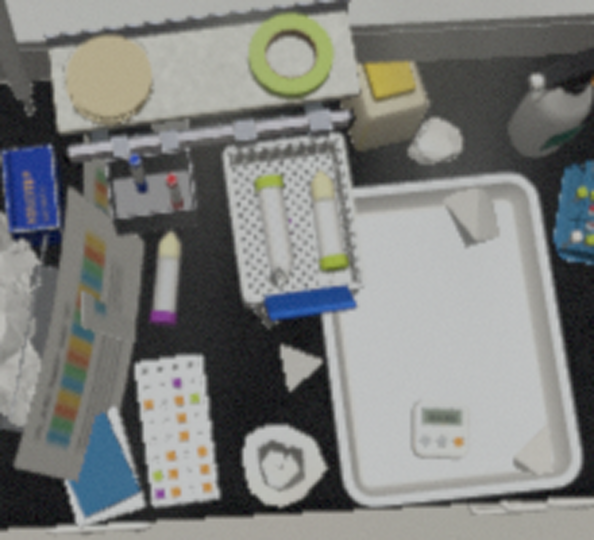

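View pics/c1.png

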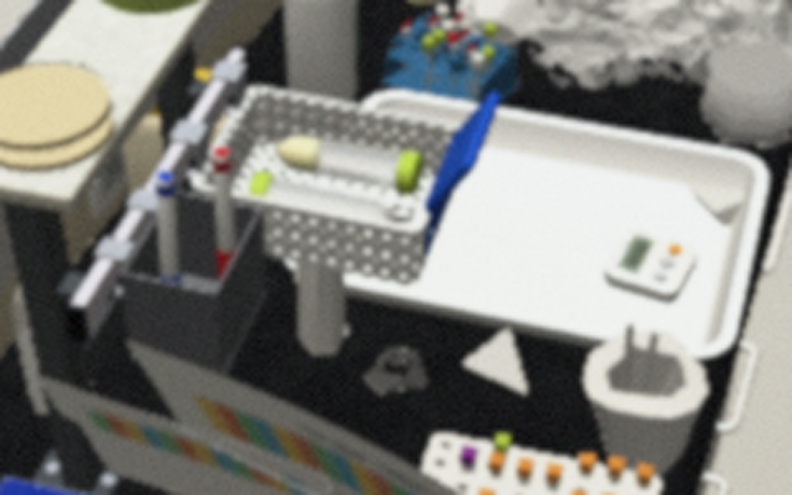

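```bash
cat > m.py <<'E'
from h import *
np.set_printoptions(precision=4,suppress=True)
a=cv2.imread('pics/s0.png');b=cv2.imread('pics/t0.png')
def comps(im,lo,hi,box,mn=8):
    x0,y0,x1,y1=box;h=cv2.cvtColor(im,cv2.COLOR_BGR2HSV);m=cv2.inRange(h,lo,hi)
    k=np.zeros_like(m);k[y0:y1,x0:x1]=m[y0:y1,x0:x1]
    n,l,s,c=cv2.connectedComponentsWithStats(k)
    return [(s[i,4],c[i],cv2.boxPoints(cv2.minAreaRect(np.argwhere(l==i)[:,::-1].astype(np.float32)))) for i in range(1,n) if s[i,4]>=mn]
B=((105,120,60),(130,255,255))
gt=comps(b,*B,(285,205,345,240),40);gs=comps(a,*B,(275,130,320,200),40)
for n,g in(('top',gt),('side',gs)):
    for s,c,bx in g: print(n,s,c,bx.round(1).tolist())
print('grip tri',tri(gs[0][1],gt[0][1]))
r0,r1=[onz('top',*p,.22) for p in((227.8,166.7),(329.6,152.6))]
print('rail',r0,r1,np.linalg.norm(r1-r0))
print('rail yaw deg',np.degrees(np.arctan2(*(r0-r1)[:2]))*-1)
P=comps(b,(135,70,40),(165,255,255),(250,215,275,240),4);print('purple',P and (P[0][0],P[0][1]))
cap=P[0][1];tip=(262.7,197)
print('stray',onz('top',*cap,.016),onz('top',*tip,.014))
T=(np.array([[350,503],[578,480],[530,175],[328,192]])/2.7+[200,110])
for p in T: print('tray rim',onz('top',*p,.036))
print('timer',onz('top',200+441/2.7,110+430/2.7,.023))
print('floor corners')
E
python3 m.py
```

```text
top 280 [313.7643 221.8786] [[297.5, 219.60000610351562], [330.1000061035156, 215.1999969482422], [331.29998779296875, 224.39999389648438], [298.79998779296875, 228.8000030517578]]
side 274 [300.1277 154.854 ] [[284.6000061035156, 174.6999969482422], [306.3999938964844, 133.0], [314.0, 137.0], [292.29998779296875, 178.6999969482422]]
grip tri (array([ 0.4903, -0.1006,  0.2169]), np.float64(8.20213539376937e-06))
rail [0.661  0.1313 0.22  ] [ 0.6879 -0.1593  0.22  ] 0.29184603022212546
rail yaw deg 5.277114488504489
purple (np.int32(56), array([259.8929, 227.3571]))
stray [0.5203 0.0553 0.016 ] [0.6206 0.0418 0.014 ]
tray rim [ 0.2912 -0.1492  0.036 ]
tray rim [ 0.3032 -0.4102  0.036 ]
tray rim [ 0.6664 -0.3949  0.036 ]
tray rim [ 0.658  -0.1509  0.036 ]
timer [ 0.3689 -0.2623  0.023 ]
floor corners
```

The top crop shows the rail running (75,153)-(350,115), the grip at (310,302), the stray tube from its tip (170,238) to its cap (163,317), and the tray corners. The side crop confirms a clear space around the grip. The measured rail is 292 mm (should be 300) and the grip sits 191 mm in front of the rail centre (should be 192), so both agree. Now to plan the grasp.

```bash
cat > plan.py <<'E'
import sys
from h import *
np.set_printoptions(precision=3,suppress=True)
def Rt(yaw,lean,roll=0): # tool pose: closing dir along heading yaw, tool leaning back by lean deg
    y,l=np.radians([yaw,lean]); f=np.array([np.cos(y),np.sin(y),0]);u=np.array([0,0,1.])
    Y=np.cos(l)*f+np.sin(l)*u; Z=np.sin(l)*f-np.cos(l)*u
    return np.c_[np.cross(Y,Z),Y,Z]
def go(g,R,back=0,rot_about=None):
    o=robot.get_obs();R0=Ro.from_euler('xyz',o['ee_rot']).as_matrix()
    tcp=np.array(g)+R[:,2]*(robot.tcp_to_grasp-back)
    d=R0.T@(tcp-o['tool_pos'])/.2; w=Ro.from_matrix(R0.T@R).as_rotvec(degrees=True)/30
    print('t',round(o['time'],2),'F',o['wrist_force'],'w',round(o['width'],4),'grasp',o['tool_pos']-R0[:,2]*robot.tcp_to_grasp,'rows',d,w)
E
python3 - <<'E'
from plan import *
g=np.array([.4835,-.101,.2255]);R=Rt(5.3,32)
go(g,R,.08); o=robot.get_obs()
R0=Ro.from_euler('xyz',o['ee_rot']).as_matrix()
w=Ro.from_matrix(R0.T@R);print(w.magnitude()*57.3)
# tray fit
b=cv2.imread('pics/t0.png')
g_=cv2.cvtColor(b,cv2.COLOR_BGR2GRAY)
pn=[(x,max(y for y in range(240,301) if g_[y,x]>150)) for x in range(335,400,5)]
pr=[(max(x for x in range(380,425) if g_[y,x]>150),y) for y in range(190,280,8)]
N=np.array([onz('top',*p,.036)[:2] for p in pn]);Q=np.array([onz('top',*p,.036)[:2] for p in pr])
print('near x=a*y+b',np.polyfit(N[:,1],N[:,0],1),'right y=a*x+b',np.polyfit(Q[:,0],Q[:,1],1));print(N[:,0],Q[:,1])
E
```

```text
t 0.1 F [-1.91  -0.139 -0.654] w 0.0939 grasp [ 0.205 -0.51   0.223] rows [ 1.9   -1.425 -0.362] [-0.918  0.68  -2.381]
79.22534024384568
near x=a*y+b [0.04  0.285] right y=a*x+b [-0.018 -0.403]
[0.279 0.278 0.278 0.277 0.276 0.275 0.274 0.274 0.276 0.272 0.271 0.276
 0.27 ] [-0.398 -0.459 -0.402 -0.402 -0.406 -0.406 -0.406 -0.409 -0.41  -0.41
 -0.413 -0.413]
```

```bash
python3 -m handwheel '[[0.3,-0.2,-0.7,0,0,-0.5],[0.9,-0.6,-0.7,0,0,-1],[0.9,-0.6,-0.7,0,0,-1],[0.9,-0.6,-0.7,0,0,-1],[0.9,-0.6,-0.7,0,0,-1],[0.9,-0.6,-0.7,0,0,-1],[0.9,-0.6,-0.7,0,0,-1]]' 0
python3 -c "
from plan import *
go([.4835,-.101,.2255],Rt(5.3,32),.08)"
```

```text
time: 0.68
tool_pos: [0.3295, -0.3289, 0.3491]
ee_rot: [3.136, -0.0, 0.91]
wrist_force: [0.2, -0.1, 0.8]
width: 0.0509
finger_force: 0.0
t 0.68 F [ 0.244 -0.091  0.759] w 0.0509 grasp [ 0.329 -0.329  0.368] rows [ 1.261 -0.212  0.358] [-1.005  0.404 -1.4  ]
```

```bash
python3 -m handwheel '[[0.7,-0.1,0,0,0,-0.9],[0.7,-0.1,0,0,0,-0.9],[0.7,-0.1,0,0,0,-0.9],[0.7,-0.1,0,0,0,-0.9],[0.7,-0.1,0,0,0,-0.9],[0.7,-0.1,0,0,0,-0.9]]'
python3 -c "
from plan import *
go([.4835,-.101,.2255],Rt(5.3,32),.08)"
```

```text
time: 1.18
tool_pos: [0.3981, -0.2089, 0.3451]
ee_rot: [-3.141, 0.0, 1.377]
wrist_force: [0.5, -1.3, 0.5]
width: 0.0469
finger_force: 0.0
t 1.18 F [ 0.527 -1.337  0.512] w 0.0469 grasp [ 0.398 -0.209  0.364] rows [0.566 0.16  0.338] [-1.061  0.153 -0.532]
```

```bash
python3 -m handwheel '[[0.56,0.16,0.0,-1,0.15,-0.53],[0.56,0.16,0.0,-1,0.15,-0.53],[0.56,0.16,0.2,-1,0.15,-0.53],[0.56,0.16,0.34,-1,0.15,-0.53],[0.56,0.16,0.34,-1,0.15,-0.53],[0.56,0.16,0.34,-1,0.15,-0.53],[0.56,0.16,0.34,-1,0.15,-0.53],[0.56,0.16,0.34,-1,0.15,-0.53]]'
python3 - <<'E'
from plan import *
go([.4835,-.101,.2255],Rt(5.3,32),.08);go([.4835,-.101,.2255],Rt(5.3,32))
a=snap('side','s1.png')[80:230,200:380];b=snap('top','t1.png')[130:280,230:390]
cv2.imwrite('pics/v1.png',np.hstack([cv2.resize(a,(400,334)),cv2.resize(b,(356,334))])[:,:,::-1])
E
```

```text
time: 1.85
tool_pos: [0.4522, -0.108, 0.2817]
ee_rot: [2.61, 0.0, 1.658]
wrist_force: [0.5, -0.9, 0.4]
width: 0.047
finger_force: 0.0
t 1.85 F [ 0.469 -0.944  0.417] w 0.047 grasp [ 0.443 -0.109  0.298] rows [ 0.02  -0.014  0.017] [-0.051  0.006 -0.009]
t 1.85 F [ 0.469 -0.944  0.417] w 0.047 grasp [ 0.443 -0.109  0.298] rows [ 0.022 -0.003  0.417] [-0.051  0.006 -0.009]
```

View pics/v1.png

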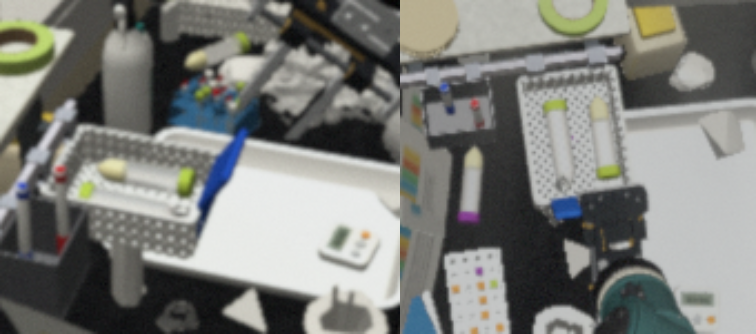

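The fingers straddle the line of the flange, at (285,105) in the left panel, with the flange top at (245,130). I'll approach along the tool axis.

```bash
python3 -m handwheel '[[0.02,0,0.15,0,0,0],[0.02,0,0.3,0,0,0],[0.02,0,0.42,0,0,0],[0.02,0,0.42,0,0,0],[0.02,0,0.42,0,0,0]]'
python3 - <<'E'
from plan import *
go([.4835,-.101,.2255],Rt(5.3,32))
a=snap('side','s2.png')[80:230,200:380];b=snap('top','t2.png')[130:280,230:390]
cv2.imwrite('pics/v2.png',np.hstack([cv2.resize(a,(400,334)),cv2.resize(b,(356,334))])[:,:,::-1])
E
```

```text
time: 2.37
tool_pos: [0.4939, -0.0977, 0.206]
ee_rot: [2.614, -0.003, 1.663]
wrist_force: [0.0, 1.1, 0.4]
width: 0.047
finger_force: 0.0
t 2.37 F [0.009 1.139 0.37 ] w 0.047 grasp [ 0.484 -0.099  0.222] rows [-0.011  0.006 -0.017] [-0.06  -0.005 -0.004]
```

View pics/v2.png

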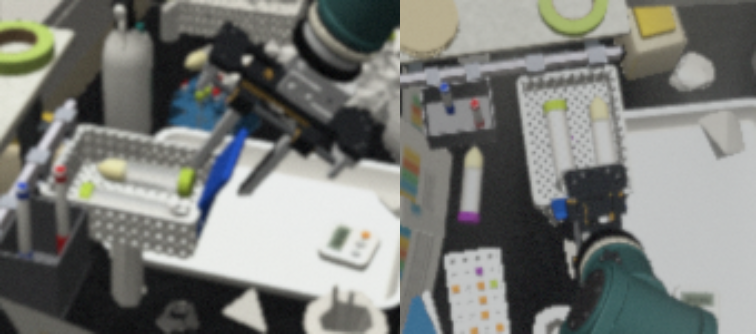

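The flange at (225,170) in the left panel sits between the two fingers, (210,135) and (265,165). Closing.

```bash
python3 -m handwheel '[[0,0,0,-0.05,0,0],[0,0,0,-0.05,0,0],[0,0,0,-0.05,0,0],[0,0,0,-0.05,0,0],[0,0,0,-0.05,0,0],[0,0,0,-0.05,0,0],[0,0,0,-0.05,0,0],[0,0,0,-0.05,0,0]]' 1
python3 - <<'E'
from plan import *
go([.4835,-.101,.2255],Rt(5.3,32))
# targets when tipped by a deg about rail top front edge
o=robot.get_obs();R0=Ro.from_euler('xyz',o['ee_rot']).as_matrix()
gp=o['tool_pos']-R0[:,2]*robot.tcp_to_grasp
f=np.array([np.cos(np.radians(5.3)),np.sin(np.radians(5.3)),0]);l=np.array([-f[1],f[0],0])
piv=gp+f*.1925; piv[2]=.220
print('piv',piv)
for a in(5,10,15,20,25,28):
    Q=Ro.from_rotvec(l*np.radians(a)).as_matrix()
    d=R0.T@(piv+Q@(o['tool_pos']-piv)-o['tool_pos'])/.2; print(a,d,Ro.from_matrix(R0.T@Q@R0).as_rotvec(degrees=True)/30)
E
```

```text
time: 3.13
tool_pos: [0.496, -0.0977, 0.2071]
ee_rot: [2.579, -0.003, 1.66]
wrist_force: [15.9, 1.5, -3.7]
width: 0.0094
finger_force: 30.0
t 3.13 F [15.889  1.49  -3.717] w 0.0094 grasp [ 0.486 -0.099  0.223] rows [-0.011 -0.005 -0.018] [ 0.009 -0.002 -0.008]
piv [ 0.678 -0.081  0.22 ]
5 [ 0.     0.041 -0.069] [ 0.167 -0.001  0.   ]
10 [ 0.001  0.087 -0.133] [ 0.333 -0.001  0.   ]
15 [ 0.001  0.139 -0.194] [ 0.5   -0.002  0.001]
20 [ 0.001  0.197 -0.25 ] [ 0.667 -0.003  0.001]
25 [ 0.001  0.258 -0.3  ] [ 0.833 -0.004  0.001]
28 [ 0.002  0.297 -0.328] [ 0.933 -0.004  0.001]
```

```bash
python3 -m handwheel '[[0,0.029,-0.032,0.083,0,0],[0,0.05,-0.065,0.167,0,0],[0,0.05,-0.065,0.167,0,0]]'; python3 -m handwheel '[[0,0,0,0,0,0]]'
python3 -c "
from plan import *
print(robot.get_obs()['wrist_force'],robot.get_obs()['wrist_torque'],robot.get_obs()['width'])"
```

```text
time: 3.38
tool_pos: [0.4963, -0.098, 0.2245]
ee_rot: [2.672, -0.001, 1.663]
wrist_force: [1.3, 0.5, -3.4]
width: 0.0099
finger_force: 30.0
time: 3.47
tool_pos: [0.496, -0.0974, 0.2226]
ee_rot: [2.671, -0.003, 1.662]
wrist_force: [4.6, 0.6, 1.5]
width: 0.0101
finger_force: 30.0
[4.64  0.61  1.523] [ 0.178 -1.266 -0.116] 0.010090028473064113
```

```bash
python3 -m handwheel '[[0,0.02,-0.034,0.083,0,0],[0,0.041,-0.069,0.167,0,0],[0,0.064,-0.1,0.25,0,0],[0,0.087,-0.133,0.333,0,0],[0,0.087,-0.133,0.333,0,0]]'; python3 -m handwheel '[[0,0.02,-0.034,0.083,0,0],[0,0.041,-0.069,0.167,0,0],[0,0.064,-0.1,0.25,0,0],[0,0.087,-0.133,0.333,0,0],[0,0.087,-0.133,0.333,0,0]]'
python3 - <<'E'
from plan import *
go([.4835,-.101,.2255],Rt(5.3,32))
a=snap('side','s3.png')[80:230,200:380];b=snap('top','t3.png')[130:280,230:390]
cv2.imwrite('pics/v3.png',np.hstack([cv2.resize(a,(400,334)),cv2.resize(b,(356,334))])[:,:,::-1])
E
```

```text
time: 3.88
tool_pos: [0.5008, -0.0973, 0.2553]
ee_rot: [2.843, -0.002, 1.663]
wrist_force: [5.3, 0.8, -0.3]
width: 0.0099
finger_force: 30.0
time: 4.3
tool_pos: [0.5103, -0.0965, 0.2848]
ee_rot: [3.017, -0.003, 1.663]
wrist_force: [5.4, 0.4, 1.2]
width: 0.0102
finger_force: 30.1
t 4.3 F [5.426 0.415 1.153] w 0.0102 grasp [ 0.508 -0.097  0.303] rows [-0.011 -0.132  0.363] [-0.828 -0.005 -0.002]
```

View pics/v3.png

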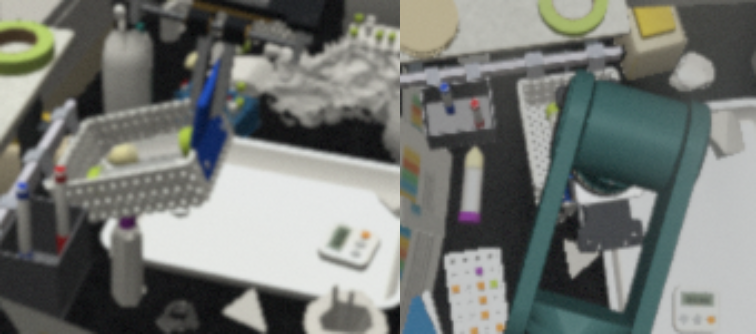

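```bash
python3 -m handwheel '[[0,0.015,-0.03,0,0,0],[0,0.02,-0.06,0,0,0],[0,0.025,-0.1,0,0,0],[0,0.025,-0.12,0,0,0],[0,0.025,-0.12,0,0,0]]'
python3 - <<'E'
from plan import *
print(robot.get_obs()['wrist_force'],robot.get_obs()['wrist_torque'])
a=snap('side','s4.png')[80:230,160:340]
cv2.imwrite('pics/v4.png',cv2.resize(a,(720,600),interpolation=cv2.INTER_CUBIC)[:,:,::-1])
E
```

```text
time: 4.82
tool_pos: [0.5104, -0.0957, 0.3005]
ee_rot: [3.029, -0.009, 1.663]
wrist_force: [-0.0, 0.1, -2.0]
width: 0.0096
finger_force: 30.0
[-0.021  0.058 -2.021] [-0.026 -0.4   -0.024]
```

View pics/v4.png

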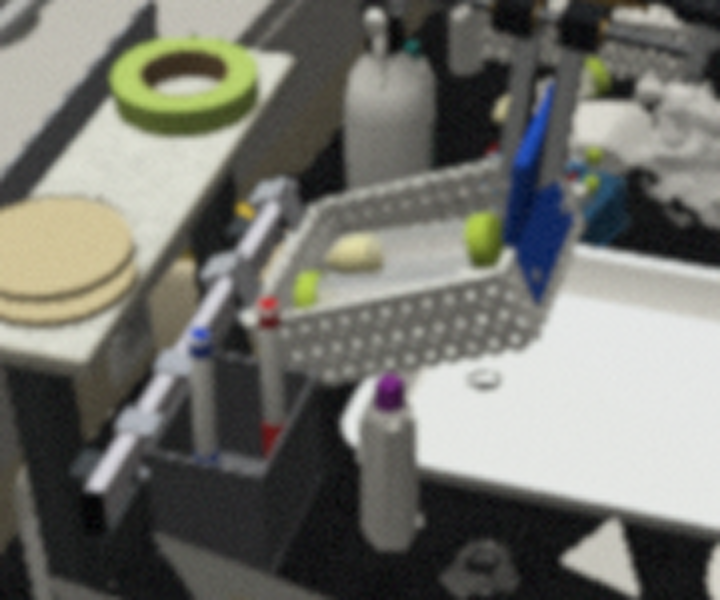

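The basket is tipped with its toes clear and the force is down to its own weight. The hooks, near (225,260) and (280,195), are just above the rail. I'll lift a little more, then retreat from the rail.

```bash
python3 -m handwheel '[[0,0.005,-0.03,0,0,0],[0,0.01,-0.07,0,0,0],[0,0.01,-0.07,0,0,0],[0,-0.05,-0.07,0,0,0],[0,-0.1,-0.07,0,0,0],[0,-0.1,-0.07,0,0,0]]'
python3 - <<'E'
from plan import *
print(robot.get_obs()['wrist_force'],robot.get_obs()['wrist_torque'])
go([.4835,-.101,.4],Rt(5.3,32))
a=snap('side','s5.png')[80:230,160:340]
cv2.imwrite('pics/v5.png',cv2.resize(a,(720,600),interpolation=cv2.INTER_CUBIC)[:,:,::-1])
E
```

```text
time: 5.37
tool_pos: [0.486, -0.0987, 0.3202]
ee_rot: [3.023, -0.003, 1.661]
wrist_force: [-0.1, -0.2, -2.2]
width: 0.0096
finger_force: 30.0
[-0.06  -0.232 -2.219] [-0.029  0.181  0.032]
t 5.37 F [-0.06  -0.232 -2.219] w 0.0096 grasp [ 0.484 -0.099  0.339] rows [-0.009  0.074 -0.313] [-0.841 -0.003 -0.006]
```

View pics/v5.png

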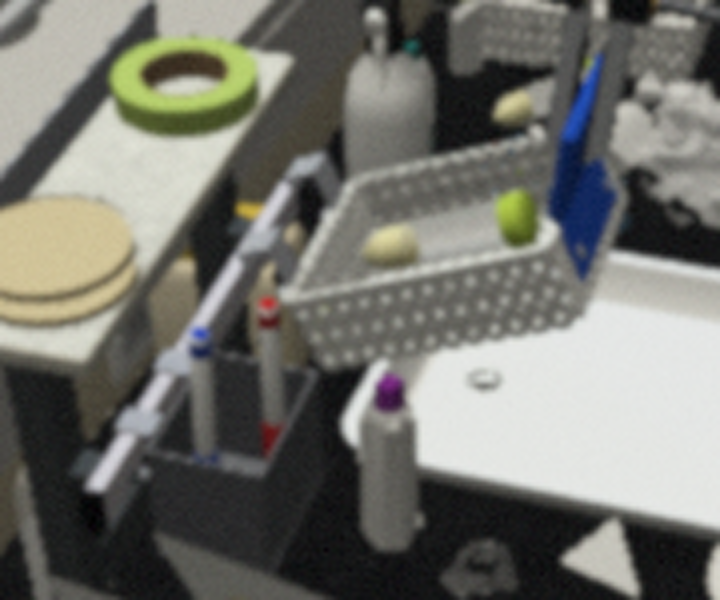

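The basket is off the rail, its tubes still inside, and the caddy still hangs at (200,420). Moving back, levelling, and going above the tray.

```bash
python3 -m handwheel '[[0,-0.15,-0.02,0,0,0],[0,-0.3,-0.03,0,0,0],[0,-0.4,-0.03,0,0,0],[0,-0.4,-0.03,0,0,0]]'
python3 -c "
from plan import *
go([.412,-.2755,.22],Rt(2.5,30.2))"
```

```text
time: 5.75
tool_pos: [0.4054, -0.1059, 0.3167]
ee_rot: [3.023, -0.002, 1.66]
wrist_force: [-0.3, -0.4, -1.9]
width: 0.0101
finger_force: 30.0
t 5.75 F [-0.251 -0.405 -1.859] w 0.0101 grasp [ 0.403 -0.106  0.335] rows [-0.851 -0.062  0.56 ] [-0.78  -0.031  0.082]
```

```bash
python3 -m handwheel '[[-0.08,0,0,-0.1,0,0],[-0.2,-0.01,0.06,-0.2,0,0],[-0.32,-0.02,0.13,-0.3,-0.01,0.02],[-0.45,-0.03,0.2,-0.4,-0.01,0.04],[-0.57,-0.04,0.27,-0.5,-0.02,0.06],[-0.68,-0.05,0.35,-0.6,-0.02,0.07],[-0.77,-0.06,0.42,-0.7,-0.03,0.08],[-0.83,-0.06,0.5,-0.76,-0.03,0.08],[-0.85,-0.06,0.56,-0.78,-0.03,0.08],[-0.85,-0.06,0.56,-0.78,-0.03,0.08]]'
cat > m2.py <<'E'
from plan import *
from m import comps
import sys
def look():
    out={}
    for n in('side','top'):
        im=viewer.snapshot(n)[:,:,::-1].copy();cv2.imwrite('pics/last_%s.png'%n,im);out[n]=im
    return out
E
python3 - <<'E' | tail -12
from m2 import *
I=look()
for n in I:
    for s,c,b in comps(I[n],(105,120,60),(130,255,255),(270,100,420,260),25): print('blue',n,s,c,b.round(0).tolist())
    for s,c,b in comps(I[n],(30,90,80),(50,255,255),(280,110,400,260),6): print('green',n,s,c)
go([.412,-.2755,.22],Rt(2.5,30.2))
go([.412,-.2755,.091],Rt(2.5,30.2))
E
```

```text
time: 6.58
tool_pos: [0.4227, -0.2748, 0.1981]
ee_rot: [2.621, -0.007, 1.615]
wrist_force: [0.5, 0.5, -3.5]
width: 0.0101
finger_force: 30.0
floor corners
blue side 153 [347.281  129.7843] [[334.0, 143.0], [353.0, 114.0], [359.0, 118.0], [341.0, 146.0]]
green side 66 [322.1515 134.6364]
green side 17 [282.6471 133.7059]
green side 25 [311.8  242.92]
blue top 88 [370.5    245.4545] [[364.0, 242.0], [377.0, 242.0], [377.0, 249.0], [364.0, 249.0]]
blue top 39 [391.9231 244.2564] [[387.0, 242.0], [395.0, 242.0], [395.0, 248.0], [387.0, 248.0]]
green top 383 [308.5379 130.9974]
green top 36 [359.7222 190.6389]
green top 42 [379.     222.1905]
t 6.68 F [ 0.2679  0.0246 -1.3403] w 0.0099 grasp [ 0.4151 -0.2752  0.2187] rows [-0.0011 -0.0097 -0.0134] [-0.0034 -0.0068  0.0014]
t 6.68 F [ 0.2679  0.0246 -1.3403] w 0.0099 grasp [ 0.4151 -0.2752  0.2187] rows [-0.0029 -0.3332  0.5446] [-0.0034 -0.0068  0.0014]
```

```bash
python3 -m handwheel '[[0,-0.07,0.1,0,0,0],[0,-0.17,0.25,0,0,0],[0,-0.25,0.4,0,0,0],[0,-0.29,0.475,0,0,0],[0,-0.29,0.475,0,0,0],[0,-0.29,0.475,0,0,0]]'
python3 -m handwheel '[[0,-0.01,0.02,0,0,0],[0,-0.02,0.035,0,0,0],[0,-0.025,0.045,0,0,0],[0,-0.025,0.045,0,0,0]]'
python3 - <<'E'
from plan import *
go([.415,-.2755,.091],Rt(2.5,30.2));print(robot.get_obs()['wrist_torque'])
E
```

```text
time: 7.18
tool_pos: [0.4229, -0.2744, 0.0924]
ee_rot: [2.615, -0.001, 1.618]
wrist_force: [1.2, 0.1, -1.8]
width: 0.0097
finger_force: 30.0
time: 7.52
tool_pos: [0.4224, -0.2748, 0.0817]
ee_rot: [2.615, -0.001, 1.617]
wrist_force: [-0.5, -0.6, -2.8]
width: 0.0097
finger_force: 30.0
t 7.52 F [-0.502 -0.594 -2.828] w 0.0097 grasp [ 0.413 -0.275  0.098] rows [-0.002 -0.009  0.035] [-0.001 -0.004  0.004]
[-0.076  0.576  0.035]
```

```bash
python3 -m handwheel '[[0,-0.008,0.013,0,0,0],[0,-0.008,0.017,0,0,0],[0,-0.008,0.017,0,0,0]]'
python3 -m handwheel '[[0,-0.004,0.007,0,0,0],[0,-0.009,0.016,0,0,0],[0,-0.009,0.016,0,0,0]]'
python3 - <<'E'
from plan import *
go([.415,-.2755,.091],Rt(2.5,30.2));print(robot.get_obs()['wrist_torque'])
E
```

```text
time: 7.77
tool_pos: [0.4224, -0.2744, 0.0771]
ee_rot: [2.616, -0.002, 1.617]
wrist_force: [-0.0, -0.1, -2.2]
width: 0.0095
finger_force: 30.0
time: 8.02
tool_pos: [0.423, -0.2752, 0.0748]
ee_rot: [2.614, -0.0, 1.617]
wrist_force: [-1.7, -0.2, 2.4]
width: 0.0097
finger_force: 30.0
t 8.02 F [-1.722 -0.196  2.403] w 0.0097 grasp [ 0.414 -0.276  0.091] rows [0.    0.006 0.004] [ 0.001 -0.003  0.004]
[0.135 0.534 0.079]
```

```bash
python3 -m handwheel '[[0,-0.002,0.004,0,0,0],[0,-0.004,0.007,0,0,0],[0,-0.004,0.007,0,0,0]]'
python3 -m handwheel '[[0,0,0,0,0,0],[0,0,0,0,0,0],[0,0,0,0,0,0],[0,0,0,0,0,0],[0,0,0,0,0,0]]' 0
python3 -m handwheel '[[0,0,-0.15,0,0,0],[0,0,-0.3,0,0,0],[0,0,-0.5,0,0,0],[0,0,-0.7,0,0,0],[0,0,-0.7,0,0,0]]'
python3 - <<'E' | tail -30
from m2 import *
I=look()
for n in I:
    for s,c,b in comps(I[n],(105,120,60),(130,255,255),(270,100,420,270),25): print('blue',n,s,c,b.round(0).tolist())
    for s,c,b in comps(I[n],(30,90,80),(50,255,255),(280,110,400,260),6): print('green',n,s,c)
go([.3,-.2755,.3],Rt(2.5,0))
E
```

```text
time: 8.27
tool_pos: [0.4232, -0.2755, 0.0747]
ee_rot: [2.614, 0.001, 1.618]
wrist_force: [-7.7, 2.3, 10.4]
width: 0.0096
finger_force: 30.0
time: 8.68
tool_pos: [0.4226, -0.2743, 0.0718]
ee_rot: [2.615, -0.002, 1.617]
wrist_force: [0.2, 0.2, -1.0]
width: 0.0398
finger_force: 0.0
time: 9.1
tool_pos: [0.3523, -0.2815, 0.2012]
ee_rot: [2.61, 0.011, 1.615]
wrist_force: [0.7, -1.0, 1.2]
width: 0.0468
finger_force: 0.0
top 280 [313.7643 221.8786] [[297.5, 219.60000610351562], [330.1000061035156, 215.1999969482422], [331.29998779296875, 224.39999389648438], [298.79998779296875, 228.8000030517578]]
side 274 [300.1277 154.854 ] [[284.6000061035156, 174.6999969482422], [306.3999938964844, 133.0], [314.0, 137.0], [292.29998779296875, 178.6999969482422]]
grip tri (array([ 0.4903, -0.1006,  0.2169]), np.float64(8.20213539376937e-06))
rail [0.661  0.1313 0.22  ] [ 0.6879 -0.1593  0.22  ] 0.29184603022212546
rail yaw deg 5.277114488504489
purple (np.int32(56), array([259.8929, 227.3571]))
stray [0.5203 0.0553 0.016 ] [0.6206 0.0418 0.014 ]
tray rim [ 0.2912 -0.1492  0.036 ]
tray rim [ 0.3032 -0.4102  0.036 ]
tray rim [ 0.6664 -0.3949  0.036 ]
tray rim [ 0.658  -0.1509  0.036 ]
timer [ 0.3689 -0.2623  0.023 ]
floor corners
blue side 185 [344.3514 162.2378] [[334.0, 177.0], [347.0, 145.0], [355.0, 148.0], [341.0, 180.0]]
green side 12 [308.25   118.3333]
green side 27 [290.8519 121.3333]
green side 8 [307.625 125.25 ]
green side 30 [282.7333 168.3667]
green side 52 [318.9038 170.4615]
green side 25 [311.8  242.92]
blue top 211 [371.2701 250.5782] [[356.0, 248.0], [386.0, 245.0], [387.0, 253.0], [357.0, 256.0]]
green top 384 [308.4427 131.0573]
green top 27 [355.963  200.4444]
green top 29 [369.7931 229.7241]
t 9.2 F [0.0225 0.8297 0.158 ] w 0.0471 grasp [ 0.3428 -0.2796  0.2112] rows [ 0.0294 -0.0079 -0.5036] [1.0075 0.0038 0.0036]
```

```bash
python3 - <<'E' | sed -n '/floor/,$p'
from m2 import *
print('proj stray side',proj('side',[.5203,.0553,.016]),proj('side',[.6206,.0418,.014]))
print('caps',tri((282.7,168.4),(356,200.4)),tri((318.9,170.5),(369.8,229.7)),'grip',tri((344.4,162.2),(371.3,250.6)))
I={n:cv2.imread('pics/last_%s.png'%n) for n in('side','top')}
for n,bx in(('side',(230,160,290,240)),('top',(245,185,285,245))):
    for s,c,b in comps(I[n],(130,60,40),(168,255,255),bx,6): print('purple',n,s,c,b.round(0).tolist())
g=cv2.cvtColor(I['top'],cv2.COLOR_BGR2GRAY);x0,y0=250,192
m=(g[192:232,250:274]>110).astype(np.uint8)
n,l,s,c=cv2.connectedComponentsWithStats(m)
for i in range(1,n):
    if s[i,4]>30:
        q=np.argwhere(l==i)[:,::-1].astype(np.float32)+[x0,y0]; q=q.astype(np.float32)
        print(s[i],cv2.boxPoints(cv2.minAreaRect(q)).round(1).tolist())
print(robot.get_obs()['joint_positions'])
cv2.imwrite('pics/v6.png',np.hstack([cv2.resize(I['side'][130:260,190:350],(480,390)),cv2.resize(I['top'][170:260,240:310],(303,390))]))
E
```

```text
floor corners
proj stray side (np.float64(264.6245205002064), np.float64(256.7020500053744)) (np.float64(228.86439867014403), np.float64(242.3020718619824))
caps (array([ 0.5889, -0.2576,  0.0314]), np.float64(0.0005577679897269701)) (array([ 0.492 , -0.2945,  0.0234]), np.float64(0.0017328807447481648)) grip (array([ 0.4184, -0.2797,  0.0843]), np.float64(0.0003719779752198527))
purple side 52 [256.9231 177.9038] [[254.0, 174.0], [260.0, 174.0], [260.0, 182.0], [254.0, 182.0]]
purple top 60 [260.7167 227.5167] [[256.0, 225.0], [266.0, 225.0], [266.0, 230.0], [256.0, 230.0]]
[ 0  5  3 29 56] [[250.0, 197.0], [252.0, 197.0], [252.0, 225.0], [250.0, 225.0]]
[  7   4  10  30 227] [[256.8999938964844, 224.8000030517578], [259.5, 195.60000610351562], [267.5, 196.3000030517578], [264.8999938964844, 225.5]]
[-1.1892 -0.3976  1.9046  0.4978  1.4578 -1.2473]
```

```bash
python3 - <<'E' | sed -n '/floor/,$p'
from m2 import *
for z in(0,.05,.1): print(z,onz('side',257,216,z),'cap',onz('side',257,178,z),proj('top',onz('side',257,178,z)))
E
```

```text
floor corners
0 [ 0.5966 -0.0811  0.    ] cap [ 0.6564 -0.2265  0.    ] (np.float64(343.2531276362331), np.float64(183.49262447411724))
0.05 [ 0.5759 -0.0346  0.05  ] cap [ 0.6323 -0.1716  0.05  ] (np.float64(328.94560225403404), np.float64(187.26712140298469))
0.1 [0.5553 0.0118 0.1   ] cap [ 0.6082 -0.1168  0.1   ] (np.float64(313.499840660013), np.float64(191.34189870676542))
```

View pics/v6.png

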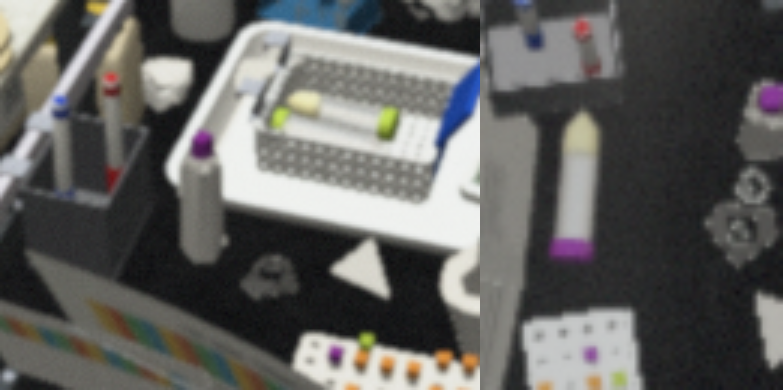

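The view shows the basket flat in the tray with both tubes inside. The caddy is still hanging, a fixed purple-capped post stands near (0.60,-0.09), and the stray tube lies on the bench. The two tubes touch in the middle of the basket (y about -0.018 and +0.014 in its frame), so I'll roll them to the right wall with the shut fingers to make room for the stray tube.

```bash
python3 -m handwheel '[[0,0,-0.1,0.2,0,0],[0,0,-0.2,0.4,0,0],[0,0,-0.3,0.6,0,0],[0,0,-0.3,0.8,0,0],[0,0,-0.3,1,0,0],[0,0,-0.3,1,0,0],[0,0,-0.3,1,0,0]]' 1
python3 -c "
from plan import *
go([.533,-.2252,.168],Rt(2.5,0))"
```

```text
time: 9.78
tool_pos: [0.3234, -0.2782, 0.2424]
ee_rot: [3.141, -0.006, 1.622]
wrist_force: [-0.7, -0.6, -0.6]
width: 0.0036
finger_force: 0.0
t 9.78 F [-0.696 -0.589 -0.606] w 0.0036 grasp [ 0.323 -0.278  0.261] rows [0.209 1.06  0.468] [ 0.001 -0.012  0.014]
```

```bash
python3 -m handwheel '[[0.1,0.3,0,0,0,0],[0.2,0.6,0,0,0,0],[0.21,0.8,0.1,0,0,0],[0.21,1,0.2,0,0,0],[0.21,1,0.3,0,0,0],[0.21,1,0.46,0,0,0],[0.21,1,0.46,0,0,0],[0.21,1,0.46,0,0,0]]'
python3 - <<'E' | sed -n '/floor/,$p'
from m2 import *
go([.533,-.2252,.042],Rt(2.5,0))
I=look()
for s,c,b in comps(I['side'],(30,90,80),(50,255,255),(270,150,335,190),6): print('green',s,c)
E
```

```text
time: 10.45
tool_pos: [0.5174, -0.2271, 0.1494]
ee_rot: [-3.137, -0.007, 1.617]
wrist_force: [-0.7, -0.2, 0.3]
width: 0.0003
finger_force: 0.0
floor corners
t 10.45 F [-0.7471 -0.2004  0.3492] w 0.0003 grasp [ 0.5175 -0.2272  0.1682] rows [0.0015 0.0813 0.6306] [-0.0094 -0.0134  0.0046]
green 30 [282.8    168.4667]
green 53 [318.9434 170.5094]
```

```bash
python3 -m handwheel '[[0.002,0.08,0.15,0,0,0],[0.002,0.08,0.3,0,0,0],[0.002,0.08,0.4,0,0,0],[0.002,0.08,0.48,0,0,0],[0.002,0.08,0.48,0,0,0]]'
python3 -m handwheel '[[0,0,0.05,0,0,0],[0,0,0.1,0,0,0],[0,0,0.14,0,0,0],[0,0,0.14,0,0,0]]'
python3 -c "
from plan import *
go([.533,-.2252,.042],Rt(2.5,0))"
```

```text
time: 10.97
tool_pos: [0.5347, -0.2271, 0.0569]
ee_rot: [3.141, -0.003, 1.616]
wrist_force: [-1.3, 0.6, -0.3]
width: 0.0001
finger_force: 0.0
time: 11.3
tool_pos: [0.5358, -0.2265, 0.0286]
ee_rot: [3.14, -0.003, 1.617]
wrist_force: [0.1, 0.0, 0.2]
width: 0.0004
finger_force: 0.0
t 11.3 F [0.057 0.004 0.186] w 0.0004 grasp [ 0.536 -0.227  0.047] rows [ 0.007 -0.014  0.027] [ 0.002 -0.005  0.005]
```

```bash
python3 -m handwheel '[[0,0,0.025,0,0,0],[-0.02,0,0.025,0,0,0],[-0.04,0,0.025,0,0,0],[-0.06,0,0.025,0,0,0],[-0.08,0,0.025,0,0,0],[-0.08,0,0.025,0,0,0]]'
python3 -m handwheel '[[-0.015,0,0,0,0,0],[-0.03,0,0,0,0,0],[-0.045,0,0,0,0,0],[-0.055,0,0,0,0,0],[-0.055,0,0,0,0,0]]'
python3 - <<'E' | sed -n '/floor/,$p'
from m2 import *
go([.534,-.2542,.042],Rt(2.5,0))
I=look()
for s,c,b in comps(I['side'],(30,90,80),(50,255,255),(270,150,335,195),6): print('green',s,c,onz('side',*c,.03))
for s,c,b in comps(I['side'],(105,120,60),(130,255,255),(320,130,370,190),25): print('blue',s,c)
E
```

```text
time: 11.8
tool_pos: [0.5378, -0.2438, 0.0251]
ee_rot: [3.138, -0.001, 1.617]
wrist_force: [0.7, 0.8, 0.3]
width: 0.0005
finger_force: 0.1
time: 12.22
tool_pos: [0.5379, -0.2541, 0.0246]
ee_rot: [3.139, -0.001, 1.617]
wrist_force: [-0.1, -0.6, 0.0]
width: 0.0005
finger_force: 0.2
floor corners
t 12.22 F [-0.1463 -0.6047  0.011 ] w 0.0005 grasp [ 0.5378 -0.2542  0.0434] rows [ 0.0006 -0.0193  0.0068] [ 0.0049 -0.0028  0.0047]
green 41 [284.0976 166.1951] [ 0.5889 -0.2702  0.03  ]
green 51 [321.2941 166.3529] [ 0.4882 -0.3071  0.03  ]
blue 186 [344.4516 162.1129]
```

```bash
python3 -m handwheel '[[-0.015,0,0,0,0,0],[-0.03,0,0,0,0,0],[-0.045,0,0,0,0,0],[-0.045,0,0,0,0,0],[-0.045,0,0,0,0,0]]'
python3 -m handwheel '[[0.03,0,0,0,0,0],[0.04,0,-0.1,0,0,0],[0.04,0,-0.3,0,0,0],[0.04,0,-0.5,0,0,0],[0.04,0,-0.8,0,0,0],[0.04,0,-1,0,0,0],[0.04,0,-1,0,0,0]]'
python3 - <<'E' | sed -n '/floor/,$p'
from m2 import *
I=look()
for s,c,b in comps(I['side'],(30,90,80),(50,255,255),(270,150,335,195),6): print('green',s,c,onz('side',*c,.03))
for s,c,b in comps(I['side'],(105,120,60),(130,255,255),(320,130,370,190),25): print('blue',s,c)
# stray
ax=[onz('top',260.7,227.5,.02),onz('top',263.5,196,.014)];print('stray',ax)
go([.4,-.05,.25],Rt(82.4,0));print(robot.get_obs()['joint_positions'])
E
```

```text
time: 12.73
tool_pos: [0.5383, -0.263, 0.0245]
ee_rot: [3.139, -0.002, 1.617]
wrist_force: [0.7, -1.0, 0.8]
width: 0.0004
finger_force: 0.0
time: 13.32
tool_pos: [0.5392, -0.2555, 0.2323]
ee_rot: [3.13, 0.004, 1.618]
wrist_force: [-0.1, -0.8, 0.9]
width: 0.0006
finger_force: 0.0
floor corners
green 42 [284.9524 164.7619] [ 0.5888 -0.2773  0.03  ]
green 55 [321.8182 165.2182] [ 0.4883 -0.3127  0.03  ]
blue 185 [344.3514 162.2378]
stray [array([0.5189, 0.0526, 0.02  ]), array([0.6239, 0.0391, 0.014 ])]
t 13.42 F [ 0.4083 -0.0908 -0.2135] w 0.0005 grasp [ 0.5391 -0.2556  0.2493] rows [ 1.0596 -0.6476 -0.0151] [ 0.0127  0.0217 -2.6571]
[-0.5393  0.1797  1.2182  0.0029  1.7319 -0.5857]
```

```bash
python3 -m handwheel '[[0.1,-0.1,0,0,0,-0.2],[0.3,-0.2,0,0,0,-0.4],[0.5,-0.25,0,0,0,-0.6],[0.7,-0.25,0,0,0,-0.8],[0.85,-0.25,0,0,0,-1],[0.85,-0.25,0,0,0,-1],[0.85,-0.25,0,0,0,-1]]' -0.2
python3 -c "
from plan import *
go([.5,.045,.2],Rt(82.7,0))"
```

```text
time: 14.0
tool_pos: [0.4786, -0.0859, 0.2228]
ee_rot: [3.141, -0.002, 2.143]
wrist_force: [-0.2, -0.3, -1.5]
width: 0.0439
finger_force: 0.0
t 14.0 F [-0.184 -0.257 -1.476] w 0.0439 grasp [ 0.479 -0.086  0.242] rows [0.492 0.444 0.21 ] [ 0.003 -0.003 -1.664]
```

```bash
python3 -m handwheel '[[0.1,0.1,0,0,0,-0.2],[0.3,0.25,0.05,0,0,-0.4],[0.49,0.44,0.1,0,0,-0.6],[0.49,0.44,0.1,0,0,-0.8],[0.49,0.44,0.1,0,0,-1],[0.49,0.44,0.1,0,0,-1]]'
python3 - <<'E'
from plan import *
def Rs(yaw,lean):
    d=np.array([np.cos(np.radians(yaw)),np.sin(np.radians(yaw)),0]);l=np.array([-d[1],d[0],0]);u=np.array([0,0,1.])
    a=np.radians(lean);Z=-u*np.cos(a)+d*np.sin(a);return np.c_[np.cross(l,Z),l,Z]
go([.5497,.0486,.023],Rs(-7.3,15),.08)
E
```

```text
time: 14.5
tool_pos: [0.5005, 0.0426, 0.2027]
ee_rot: [3.141, -0.002, 2.666]
wrist_force: [0.2, 0.3, -0.1]
width: 0.0563
finger_force: 0.0
t 14.5 F [ 0.154  0.293 -0.054] w 0.0563 grasp [0.501 0.043 0.222] rows [-0.131  0.112  0.603] [-0.086 -0.498 -0.661]
```

```bash
cat >> plan.py <<'E'
def Rs(yaw,lean):
    d=np.array([np.cos(np.radians(yaw)),np.sin(np.radians(yaw)),0]);l=np.array([-d[1],d[0],0]);u=np.array([0,0,1.])
    a=np.radians(lean);Z=-u*np.cos(a)+d*np.sin(a);return np.c_[np.cross(l,Z),l,Z]
E
python3 -m handwheel '[[-0.05,0.05,0.1,-0.02,-0.15,-0.2],[-0.1,0.1,0.2,-0.05,-0.3,-0.4],[-0.13,0.11,0.4,-0.08,-0.5,-0.6],[-0.13,0.11,0.6,-0.09,-0.5,-0.66],[-0.13,0.11,0.6,-0.09,-0.5,-0.66],[-0.13,0.11,0.6,-0.09,-0.5,-0.66]]'
python3 - <<'E' | sed -n '/floor/,$p'
from m2 import *
go([.5497,.0486,.023],Rs(-7.3,15))
I=look()
for s,c,b in comps(I['top'],(130,60,40),(168,255,255),(245,185,285,245),6): print('purple',s,c)
E
```

```text
time: 15.0
tool_pos: [0.5304, 0.0488, 0.0804]
ee_rot: [3.139, 0.256, 3.006]
wrist_force: [0.9, 0.6, 1.1]
width: 0.0562
finger_force: 0.0
floor corners
t 15.0 F [0.8916 0.5761 1.1096] w 0.0562 grasp [0.5256 0.0494 0.0986] rows [-0.0206  0.0112  0.3959] [ 0.0001 -0.0104 -0.0154]
```

```bash
python3 -m handwheel '[[-0.02,0.01,0.12,0,0,0],[-0.02,0.01,0.24,0,0,0],[-0.02,0.01,0.33,0,0,0],[-0.02,0.01,0.39,0,0,0],[-0.02,0.01,0.39,0,0,0],[-0.02,0.01,0.39,0,0,0]]'
python3 -c "
from plan import *
go([.5497,.0486,.023],Rs(-7.3,15))"
```

```text
time: 15.6
tool_pos: [0.5631, 0.049, 0.0151]
ee_rot: [3.137, 0.273, 3.009]
wrist_force: [-0.8, -0.2, -0.4]
width: 0.0563
finger_force: 0.0
t 15.6 F [-0.79  -0.219 -0.419] w 0.0563 grasp [0.558 0.05  0.033] rows [ 0.054 -0.011  0.038] [ 0.006  0.022 -0.009]
```

```bash
python3 -m handwheel '[[0.03,-0.01,0.03,0,0,0],[0.03,-0.01,0.04,0,0,0],[0.03,-0.01,0.04,0,0,0]]'
python3 -m handwheel '[[0,0,0,0,0,0],[0,0,0,0,0,0],[0,0,0,0,0,0],[0,0,0,0,0,0],[0,0,0,0,0,0]]' 1
python3 -c "
from plan import *
go([.5497,.0486,.023],Rs(-7.3,15));print(robot.get_obs()['finger_force'])"
```

```text
time: 15.85
tool_pos: [0.5555, 0.0478, 0.0026]
ee_rot: [3.138, 0.269, 3.011]
wrist_force: [0.4, 0.2, 1.8]
width: 0.0565
finger_force: 0.3
time: 16.27
tool_pos: [0.5555, 0.0479, 0.0023]
ee_rot: [3.138, 0.268, 3.011]
wrist_force: [0.3, 0.7, 2.5]
width: 0.027
finger_force: 30.9
t 16.27 F [0.256 0.684 2.521] w 0.027 grasp [0.551 0.048 0.02 ] rows [ 0.001 -0.    -0.013] [ 0.005  0.012 -0.005]
30.904234088120575
```

Gripped (27 mm, 30 N). Lifting back and up, away from the caddy.

```bash
python3 -m handwheel '[[0,0,-0.1,0,0,0],[0,0,-0.3,0,0,0],[0,0,-0.5,0,0,0],[0,0,-0.7,0,0,0],[0,0,-0.9,0,0,0],[0,0,-1,0,0,0],[0,0,-1,0,0,0]]'
python3 -c "
from plan import *
go([.4986,-.2427,.17],Rs(2.5,15));print(robot.get_obs()['finger_force'])"
```

```text
time: 16.85
tool_pos: [0.5047, 0.0545, 0.2017]
ee_rot: [3.136, 0.279, 3.011]
wrist_force: [0.3, -1.0, 0.5]
width: 0.0272
finger_force: 30.0
t 16.85 F [ 0.35  -0.964  0.541] w 0.0272 grasp [0.5   0.055 0.22 ] rows [-0.111 -1.475  0.283] [-0.078  0.033 -0.32 ]
29.997957036830485
```

```bash
python3 -m handwheel '[[0,-0.1,0,0,0,-0.05],[-0.02,-0.25,0,-0.01,0,-0.1],[-0.03,-0.45,0,-0.03,0.01,-0.15],[-0.05,-0.65,0,-0.05,0.02,-0.2],[-0.06,-0.82,0,-0.06,0.03,-0.3],[-0.07,-0.9,0,-0.08,0.03,-0.32],[-0.07,-0.9,0,-0.08,0.03,-0.32]]'
python3 -c "
from plan import *
go([.4986,-.2427,.17],Rs(2.5,15));print(robot.get_obs()['finger_force'])"
```

```text
time: 17.43
tool_pos: [0.4917, -0.1296, 0.1949]
ee_rot: [3.14, 0.247, -3.104]
wrist_force: [0.9, -0.2, -0.8]
width: 0.0272
finger_force: 30.0
t 17.43 F [ 0.863 -0.229 -0.824] w 0.0272 grasp [ 0.487 -0.13   0.213] rows [ 0.016 -0.567  0.217] [ 0.001 -0.028 -0.012]
29.99721476342529
```

```bash
python3 -m handwheel '[[0.01,-0.15,0.02,0,0,0],[0.015,-0.32,0.06,0,-0.02,0],[0.015,-0.48,0.12,0,-0.02,-0.01],[0.015,-0.56,0.18,0,-0.02,-0.01],[0.015,-0.565,0.21,0,-0.02,-0.01],[0.015,-0.565,0.21,0,-0.02,-0.01]]'
python3 - <<'E' | sed -n '/floor/,$p'
from m2 import *
go([.4986,-.2427,.048],Rs(2.5,15));print(robot.get_obs()['finger_force'])
I=look()
for s,c,b in comps(I['side'],(30,90,80),(50,255,255),(270,150,335,195),6): print('green',s,c,onz('side',*c,.03))
for s,c,b in comps(I['side'],(105,120,60),(130,255,255),(320,130,370,190),25): print('blue',s,c)
for s,c,b in comps(I['side'],(130,60,40),(168,255,255),(270,80,380,200),4): print('purple',s,c)
E
```

```text
time: 17.93
tool_pos: [0.504, -0.2371, 0.1521]
ee_rot: [3.137, 0.257, -3.095]
wrist_force: [0.2, 1.3, -0.4]
width: 0.0271
finger_force: 30.0
floor corners
t 17.93 F [ 0.1627  1.2703 -0.424 ] w 0.0271 grasp [ 0.4992 -0.2375  0.1703] rows [ 0.159  -0.0295  0.5903] [ 0.0109 -0.0098  0.0052]
29.997864039614797
green 42 [284.9048 164.8333] [ 0.5888 -0.2769  0.03  ]
green 55 [321.8182 165.2182] [ 0.4883 -0.3127  0.03  ]
blue 185 [344.3514 162.2378]
purple 70 [324.6857 141.2143]
```

```bash
python3 -m handwheel '[[0.04,-0.025,0.15,0,0,0],[0.08,-0.025,0.3,0,0,0],[0.11,-0.025,0.4,0,0,0],[0.13,-0.025,0.48,0,0,0],[0.13,-0.025,0.48,0,0,0],[0.13,-0.025,0.48,0,0,0]]'
python3 -c "
from plan import *
go([.4986,-.2427,.048],Rs(2.5,15))"
```

```text
time: 18.53
tool_pos: [0.5052, -0.2422, 0.0568]
ee_rot: [3.141, 0.262, -3.092]
wrist_force: [0.1, -0.8, 0.7]
width: 0.0269
finger_force: 30.0
t 18.53 F [ 0.054 -0.812  0.689] w 0.0269 grasp [ 0.5   -0.242  0.075] rows [ 0.043 -0.001  0.128] [ 0.004 -0.     0.012]
```

```bash
python3 -m handwheel '[[0.01,0,0.03,0,0,0],[0.02,0,0.06,0,0,0],[0.025,0,0.1,0,0,0],[0.025,0,0.1,0,0,0],[0.025,0,0.1,0,0,0]]'
python3 -c "
from plan import *
go([.4986,-.2427,.048],Rs(2.5,15))"
```

```text
time: 18.95
tool_pos: [0.5052, -0.2435, 0.0356]
ee_rot: [3.141, 0.261, -3.093]
wrist_force: [0.4, -0.3, -0.2]
width: 0.0271
finger_force: 30.0
t 18.95 F [ 0.404 -0.272 -0.226] w 0.0271 grasp [ 0.5   -0.244  0.054] rows [0.016 0.005 0.026] [ 0.003 -0.001  0.009]
```

```bash
python3 -m handwheel '[[0.007,0,0.025,0,0,0],[0.012,0,0.045,0,0,0],[0.012,0,0.045,0,0,0],[0.012,0,0.045,0,0,0]]'
python3 -c "
from plan import *
go([.4986,-.2427,.048],Rs(2.5,15))"
```

```text
time: 19.28
tool_pos: [0.5052, -0.2436, 0.0262]
ee_rot: [3.141, 0.261, -3.093]
wrist_force: [0.8, -0.6, 0.3]
width: 0.0268
finger_force: 30.0
t 19.28 F [ 0.821 -0.559  0.287] w 0.0268 grasp [ 0.5   -0.244  0.044] rows [ 0.004  0.006 -0.02 ] [ 0.003 -0.001  0.009]
```

```bash
python3 -m handwheel '[[0.006,0,0.02,0,0,0],[0.012,0,0.04,0,0,0],[0.012,0,0.04,0,0,0],[0.012,0,0.04,0,0,0]]'
python3 -m handwheel '[[0,0,0,0,0,0],[0,0,0,0,0,0],[0,0,0,0,0,0],[0,0,0,0,0,0]]' 0.26
python3 -c "
from plan import *
go([.4986,-.2427,.048],Rs(2.5,15))"
```

```text
time: 19.62
tool_pos: [0.5049, -0.2435, 0.0178]
ee_rot: [3.141, 0.261, -3.093]
wrist_force: [-0.6, 1.0, -0.6]
width: 0.0272
finger_force: 30.0
time: 19.95
tool_pos: [0.5054, -0.2442, 0.0187]
ee_rot: [-3.14, 0.262, -3.093]
wrist_force: [-0.3, -1.2, -0.2]
width: 0.0348
finger_force: 0.7
t 19.95 F [-0.29  -1.166 -0.172] w 0.0348 grasp [ 0.501 -0.244  0.037] rows [-0.006  0.009 -0.056] [-0.     0.001  0.009]
```

Released. Withdrawing slowly straight up.

```bash
python3 -m handwheel '[[-0.01,0,-0.03,0,0,0],[-0.02,0,-0.07,0,0,0],[-0.04,0,-0.13,0,0,0],[-0.06,0,-0.22,0,0,0],[-0.1,0,-0.36,0,0,0],[-0.15,0,-0.56,0,0,0],[-0.2,0,-0.76,0,0,0],[-0.2,0,-0.8,0,0,0],[-0.2,0,-0.8,0,0,0]]'
python3 - <<'E' | sed -n '/floor/,$p'
from m2 import *
I=look();o=robot.get_obs();print(o['wrist_force'],o['tool_pos'])
for s,c,b in comps(I['side'],(30,90,80),(50,255,255),(270,150,335,195),6): print('green',s,c,onz('side',*c,.03))
for s,c,b in comps(I['side'],(105,120,60),(130,255,255),(320,130,370,190),25): print('blue',s,c)
for s,c,b in comps(I['side'],(130,60,40),(168,255,255),(270,80,380,200),4): print('purple',s,c,onz('side',*c,.025))
E
```

```text
time: 20.7
tool_pos: [0.5046, -0.2452, 0.19]
ee_rot: [-3.134, 0.271, -3.091]
wrist_force: [0.2, -0.4, 0.0]
width: 0.035
finger_force: 0.0
floor corners
[-0.0722 -0.2742 -2.375 ] [ 0.5022 -0.2435  0.1833]
green 41 [284.7073 165.4146] [ 0.5884 -0.2742  0.03  ]
green 50 [321.36 166.46] [ 0.4879 -0.3067  0.03  ]
blue 189 [344.3016 162.8571]
purple 8 [321.5 179.5] [ 0.4723 -0.2566  0.025 ]
```

```bash
python3 -m handwheel '[[0,0,-0.3,0,0,0],[0.1,0.1,-0.6,0,0,0],[0.3,0.3,-0.7,0,0,0],[0.5,0.5,-0.7,0,0,0],[0.6,0.7,-0.7,0,0,0],[0.6,0.9,-0.7,0,0,0],[0.6,1,-0.7,0,0,0],[0.6,1,-0.7,0,0,0],[0.6,1,-0.7,0,0,0]]' 
python3 - <<'E' | sed -n '/floor/,$p'
from m2 import *
I=look();o=robot.get_obs();print(o['wrist_force'],o['tool_pos'],o['width'])
f={}
for n,bg,bb,bp in(('side',(270,150,335,195),(320,130,370,190),(270,120,380,200)),('top',(330,180,400,245),(345,235,400,265),(330,180,400,245))):
    G=comps(I[n],(30,90,80),(50,255,255),bg,6);B=comps(I[n],(105,120,60),(130,255,255),bb,25);P=comps(I[n],(130,60,40),(168,255,255),bp,4)
    for k,L in(('g',G),('b',B),('p',P)):
        for s,c,_ in L: print(n,k,s,c, onz(n,*c,.08 if k=='b' else .028))
t0=cv2.imread('pics/t0.png').astype(int)
d=np.abs(t0-I['top']).sum(2)>120
n,l,s,c=cv2.connectedComponentsWithStats(cv2.morphologyEx(d.astype(np.uint8),cv2.MORPH_OPEN,np.ones((3,3))))
for i in range(1,n):
    if s[i,4]>15: print('changed',s[i].tolist())
E
```

```text
time: 21.55
tool_pos: [0.3388, -0.0471, 0.286]
ee_rot: [3.14, 0.261, -3.087]
wrist_force: [1.0, 0.5, 0.2]
width: 0.0351
finger_force: 0.0
floor corners
[ 0.392  -0.2559  0.3425] [ 0.3402 -0.0504  0.2855] 0.03481677269105807
side g 40 [284.775 165.4  ] [ 0.5891 -0.2767  0.028 ]
side g 50 [321.36 166.46] [ 0.4885 -0.3091  0.028 ]
side b 189 [344.3016 162.8571] [ 0.4188 -0.2823  0.08  ]
side p 8 [321.5 179.5] [ 0.4714 -0.2531  0.028 ]
top g 26 [362.8462 200.0769] [ 0.5899 -0.2803  0.028 ]
top g 31 [376.    229.871] [ 0.4905 -0.313   0.028 ]
top b 210 [370.8381 250.6905] [ 0.4189 -0.2792  0.08  ]
top p 36 [354.0556 237.7222] [ 0.4691 -0.2412  0.028 ]
changed [282, 156, 50, 71, 2203]
changed [323, 191, 10, 23, 117]
changed [345, 195, 7, 3, 21]
changed [256, 196, 11, 33, 280]
changed [364, 197, 6, 4, 20]
changed [344, 199, 9, 3, 27]
changed [354, 198, 8, 4, 31]
changed [371, 200, 15, 44, 200]
changed [350, 235, 10, 7, 55]
changed [355, 245, 32, 12, 277]
changed [267, 267, 293, 153, 20276]
changed [264, 274, 22, 23, 314]
changed [266, 327, 6, 4, 21]
changed [262, 334, 6, 5, 23]
changed [242, 337, 22, 34, 373]
changed [192, 358, 70, 62, 2739]
changed [291, 407, 13, 13, 102]
```

Run:
```python
from h import *
z=tri((321.5,179.5),(354.1,236.5));print(z)
if z[0][2]<.05: print(robot.close_job())
```

```text
(array([ 0.46974014, -0.23980235,  0.03943652]), np.float64(0.002918990291695544))
the job is handed in; nothing more can be done
None
```

I handed the job in at about 21.6 s: the basket is off the rail and standing in the tray behind the timer, with both green-capped tubes and the purple-capped tube lying in it. The caddy and everything else were left where they were. I also rolled the two green-capped tubes to one side of the basket to make room. My final checks were camera measurements; the arm partly blocked the last comparison around the timer, and no verdict came back.

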